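# Recharge the water softener and hold its flush dial

## Task

Recharge the water softener on the laundry shelf: tip all four ceramic balls from the scoop through the funnel into the clear tube, then stand the empty scoop upright back on the shelf and let go of it. Then push the spring-return dial's paddle down with the fingers past the first two clicks to the third and hold it there: the program finishes while still holding it down. Leave the other things on the shelf where they are.

Things in the scene. Friction and masses are not known exactly. Their poses are not given: they have to be found in the camera images.
- scoop_grip (a point): Centre of the scoop's black bar handle, which arches over the scoop's middle along the scoop's y: 14 thick (x), 22 tall (z), 62 long, on uprights 58 apart. This point is 85 above the scoop's underside; the mouth's lip edge is 55 along -x and 67 below it. Scoop's axes: mouth to -x, z up. Loose, about 140 g plus balls. Grasp the bar from above, closing along x. (lengths in mm)
- scoop: The scoop: aluminium trough 110 (x) x 54 (y), walls 42 high on both long sides and the rear; its mouth at -x is open, and the floor (top 4 up) ramps to a lip 18 high over the last 40 to the mouth, so the balls stay in while it is level. Origin at the centre of its underside, z up. (lengths in mm)
- ball0_center (a point): Centre of terracotta ceramic ball 1 of 4, 22 diameter, about 12 g; they start in the scoop, and roll freely (lengths in mm)
- ball1_center (a point): Centre of terracotta ceramic ball 2 of 4, 22 diameter, about 12 g; they start in the scoop, and roll freely (lengths in mm)
- ball2_center (a point): Centre of terracotta ceramic ball 3 of 4, 22 diameter, about 12 g; they start in the scoop, and roll freely (lengths in mm)
- ball3_center (a point): Centre of terracotta ceramic ball 4 of 4, 22 diameter, about 12 g; they start in the scoop, and roll freely (lengths in mm)
- funnel_mouth (a point): Centre of the mouth of the grey funnel, at the height of its rim, 180 above the shelf. The funnel is 146 across at the rim (138 inside), 60 deep, and leads straight into the clear tube below; it is fixed to the white softener unit. The axes of this point are those of the unit: z up, the unit's front is -x, and the dial stands on its -y side. (lengths in mm)
- tube_floor (a point): Centre of the inner floor of the clear cartridge tube under the funnel, 33 above the shelf; the tube is 50 inside, 58 outside, 87 deep inside from this floor to the funnel's throat. The axes are those of the unit. (lengths in mm)
- unit: The fixed white water softener unit: base 150 (x) x 290 (y) x 30 high; tube and funnel at y = +75, a pedestal 75 x 35 (x, y) reaching 132 high at x = 20, y = -55, the dial on its -y face with its middle at y = -97. Origin at the centre of its underside; front is -x, z up. (lengths in mm)
- dial (a joint): Turn of the flush dial in rad: 0 at rest (paddle raised 0.45 above level), growing as the paddle is pushed down. Soft clicks at 0.3, 0.6, 0.9; hard stop at 0.97, just after the third click. Its spring drives it back to 0 from any click when let go: about 3 N at the paddle at rest, 8 N at the third click, up to 3 N more or less at the clicks.
- dial_axis (a point): The flush dial: grey disc 68 diameter, 44 thick, axis level along the unit's y, centre 95 above the shelf (this point, mid-thickness), with one flat paddle 34 wide (y), 12 thick, sticking out towards the unit's front, its end 87 from the axis. Turns with the joint; at joint 0 its axes are the unit's. (lengths in mm)
- paddle_top (a point): Point on the upper face of the paddle, mid-width, 65 from the dial's axis; it moves with the dial. At joint 0 it is 56 in front of (unit -x) and 34 above the dial's axis; at the third click 61 in front and 23 below. Press down here. (lengths in mm)
- soap: Bystander: white soap dish with a yellow bar, 80 x 55 x 44; origin at the centre of its underside (lengths in mm)
- jar: Bystander: glass jar with lid, 56 diameter, 85 high; origin at the centre of its underside (lengths in mm)
- brush: Bystander: yellow scrub brush block lying bristles down, 55 x 130 x 38; origin at the centre of its underside (lengths in mm)
- detergent: Bystander: closed green detergent bottle, 84 diameter, 230 high; origin at the centre of its underside (lengths in mm)
- pegs: Bystander: blue peg basket 110 x 200 x 75; origin at the centre of its underside (lengths in mm)
There are look-alikes about, which are no part of the job. Of the things like the scoop, leave any that is purple or red; of the rest the smaller one is meant.

How it is judged:
By the outcome, as a careful person would: the job done as asked, in the order asked, and still so for the second after the job is handed in, while the arm keeps its last pose, push and grip.
It also fails if it takes over 72 s, if anything falls off the work surface, if the arm or the gripper's body presses on something with over 40 N, if the wrist force passes 120 N, or if a joint passes its speed limit or range.

## Robot

A 6-joint arm with a two-finger parallel gripper is mounted at the origin on the work surface. World frame = base frame: x ahead of the robot, y to its left, z up, the work surface at z = 0. Lengths are in m, angles in degrees, forces in N, time in s.
With the tool pointing down it reaches from about 0.25 to 0.725 m from the base axis. Payload 9.7 kg.
Tool frame: the origin (TCP) lies on the centre line of the jaws, within the pads' length; the fingertips stand tip_reach ahead of it and the grasp point (between the pads) lies 2 mm behind it (tip_reach is the distance from the TCP to the fingertips, in m); z points along the fingers, y is the direction in which the jaws open and shut (so a half turn about z gives the same grasp; the last joint's range is limited). The gripper opens to 85 mm and grips with 20 to 120 N. Pads are 22 mm wide; open, the fingers measure 114 mm over their backs; the gripper's body (76 mm by 85 mm) begins 54 mm behind the grasp point. The pads swing forward as they close: fully open they stand 13 mm farther back than shut.
Start: joints at [-75.688, 4.979, 10.078, 95.1, 0, 90], TCP at [0.136, -0.533, 0.248] pointing down, gripper open.
Joint ranges: [-179.16, 179.16], [-48.56, 103.87], [-65.8, 70.77], [-126.05, 130.52], [-82.76, 87.17], [-180, 180]. Speed limits (degrees/s): [127.2, 127.2, 147.25, 180, 180, 180].

## Interface

Orientations are given as [roll, pitch, yaw] about the fixed x, y, z axes, in that order (R = Rz(yaw) Ry(pitch) Rx(roll)).
In Python, from workcell import get_obs, camera, calibration, job_done, tip_reach gives the robot as it stands.
- The arm moves only by the tool apply_moves, never from a script. Its argument "rows" is a list of rows, each a list of 7 numbers: the shift along the world's x, y, z in mm, then the turn, a rotation vector about the world's x, y, z in degrees, then the closure, from 0 (fully open) to 1 (shut). A call has 1 to 20 rows; each row shifts and turns the commanded pose from where the row before left it; what a row does not reach is not made up. A row lasts 1/8 s, in which the tool goes at most 62.5 mm and 10.7 degrees, less where a joint would pass 70% of its speed; a pose out of reach is approached as far as the arm can. A call with a gripper value outside its range is refused whole. The fingers move at their own pace and stop on an object; "grip_force" is the grip in N (left out, the last holds). Time passes only in rows, so rows that do not move let the fingers close. It gives the time, the measured TCP pose, the force and the opening at its end, in the units of the state.
- get_obs(): the state, without advancing time (a new reading comes with each control period).
- camera(name): name is "scene" or "top" or "wrist"; returns the picture (400x640x3 uint8, red, green, blue); there is no depth.
- calibration(name): a dict with "intrinsics" (3x3 intrinsics, pixels), "T" (4x4, takes a point from camera to world coordinates); the wrist camera has in their place "mount" (4x4, takes a point from camera to tool coordinates, whose origin is the TCP and whose axes are the flange's). Camera axes: x right, y down, z forward; pixel columns grow to the right and rows downward; lengths in m; the calibration is good to about 2 mm. A picture is of the moment at which its call begins: read the wrist's pose just before it. calibration takes no time and is no camera call.
- job_done(): hands the job in, once; it reports no verdict.
The state is a dict: "time": time; "q": joint angles; "qd": joint speeds; "joint_efforts": joint torques, N m; "ee_pos": TCP position; "tcp_rot": TCP orientation; "wrist_force": force on the tool from outside, world axes, zero at the start; "torque": the same for the moment, N m; "opening": finger opening in m.
Only numpy, scipy, OpenCV 4.12 (cv2) and the standard library are available. Lean on these libraries where they do the work, as an engineer would, in place of code of your own. Each camera call takes 0.05 s, during which the arm holds its last target.

## Working session

There is one attempt and no reset: what is moved stays moved. The work goes in short steps, Python scripts to look and compute and a tool call to move; the robot and the scene stay as the last step left them, time stands still between calls to the robot, and variables do not carry over. Pictures are saved under pics/ and viewed, and the job is handed in when it is done.

Besides the shell and the picture viewer there is one more tool, called after "Call:" in YAML: its name, and indented under it one key for each argument. apply_moves: Moves the arm, as the interface text tells. Its arguments: {"type":"object","properties":{"rows":{"type":"array","items":{"type":"array","items":{"type":"number"}}},"grip_force":{"type":"number"}},"required":["rows"]}

```bash
mkdir -p pics
python3 - <<'E'
from workcell import get_obs, camera, calibration, tip_reach
import cv2, numpy as np
o=get_obs();print(o['time'],o['ee_pos'],o['tcp_rot'],o['opening'],tip_reach)
for n in ['scene','top','wrist']:
    im=camera(n);np.save(f'pics/{n}0.npy',im);cv2.imwrite(f'pics/{n}0.png',im[:,:,::-1])
    c=calibration(n);print(n,{k:np.round(v,4).tolist() for k,v in c.items()})
E
```

```text
0.0 [ 0.13590934 -0.5327407   0.2475887 ] [-1.79924700e+02 -7.69171006e-04  1.43114456e+01] 0.08534815002842874 0.017
scene {'intrinsics': [[439.4314, 0.0, 318.9873], [0.0, 439.4314, 195.8218], [0.0, 0.0, 1.0]], 'T': [[0.6751, 0.6303, -0.3834, 1.019], [0.7377, -0.5823, 0.3417, -0.4192], [-0.0078, -0.5135, -0.858, 1.1445], [0.0, 0.0, 0.0, 1.0]]}
top {'intrinsics': [[421.8984, 0.0, 318.8089], [0.0, 421.8984, 196.0427], [0.0, 0.0, 1.0]], 'T': [[0.0236, -0.9909, 0.1323, 0.4236], [-0.9997, -0.0223, 0.0111, -0.0074], [-0.0081, -0.1325, -0.9911, 1.057], [0.0, 0.0, 0.0, 1.0]]}
wrist {'intrinsics': [[315.8072, 0.0, 317.4109], [0.0, 315.8072, 198.9759], [0.0, 0.0, 1.0]], 'mount': [[0.0002, -0.9533, -0.3021, 0.0771], [1.0, 0.0002, 0.0001, -0.0], [-0.0001, -0.3021, 0.9533, -0.1251], [0.0, 0.0, 0.0, 1.0]]}
```

View pics/scene0.png

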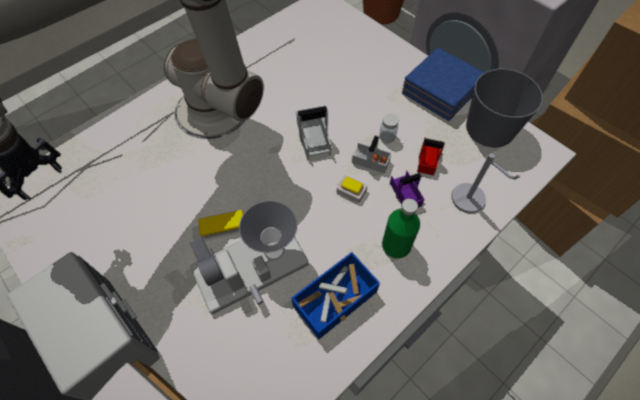

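View pics/top0.png

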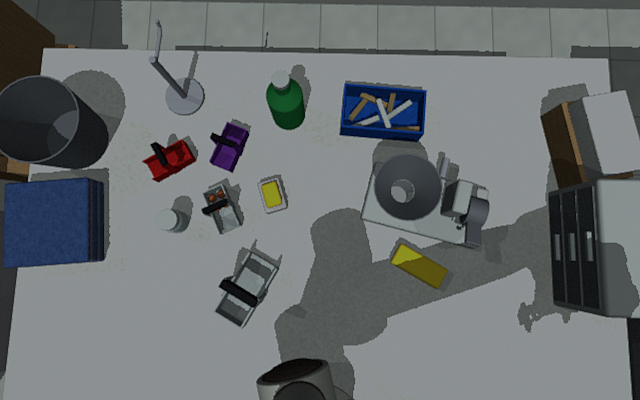

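View pics/wrist0.png

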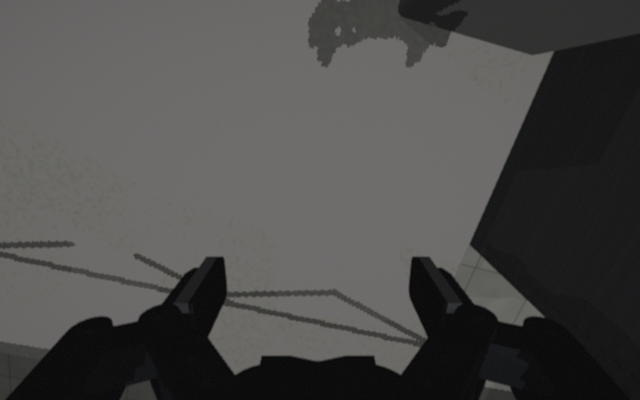

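Run:
```python
import cv2
t=cv2.imread('pics/top0.png');s=cv2.imread('pics/scene0.png')
def crop(im,x0,x1,y0,y1,k,n):
    cv2.imwrite(n,cv2.resize(im[y0:y1,x0:x1],None,fx=k,fy=k,interpolation=cv2.INTER_CUBIC))
crop(t,350,500,130,260,5,'pics/c1.png')
crop(t,140,300,110,250,5,'pics/c2.png')
crop(s,180,320,190,320,5,'pics/c3.png')
crop(s,290,450,90,220,5,'pics/c4.png')
```

```text
(no output)
```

View pics/c1.png

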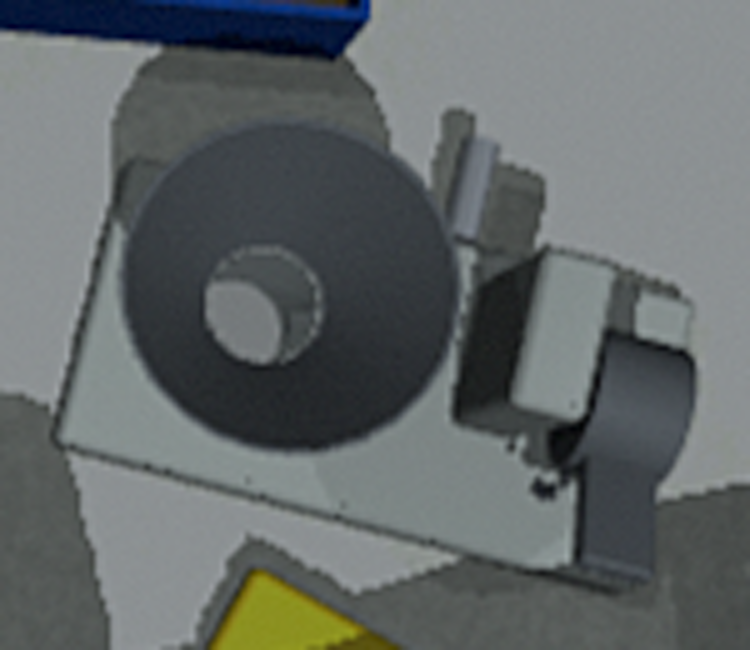

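View pics/c2.png

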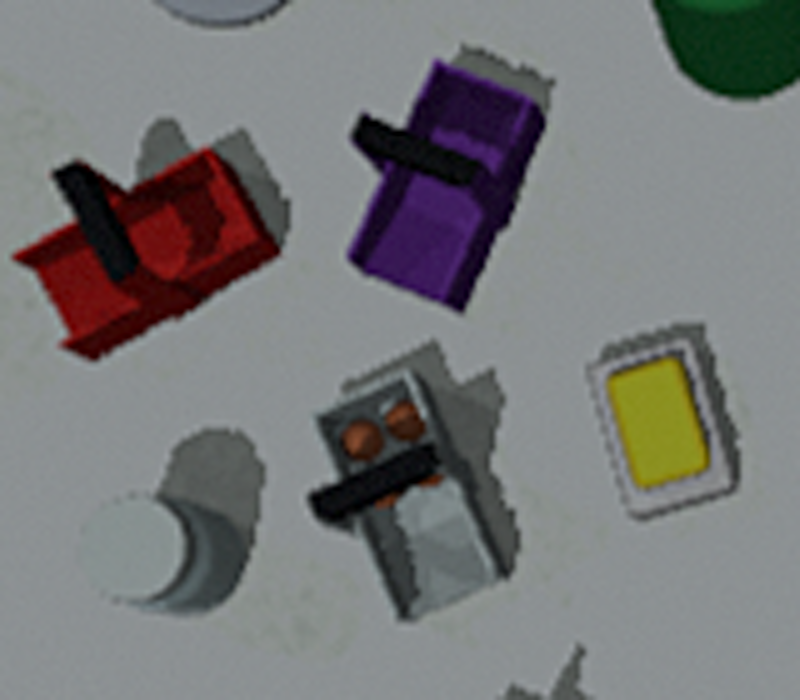

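View pics/c3.png

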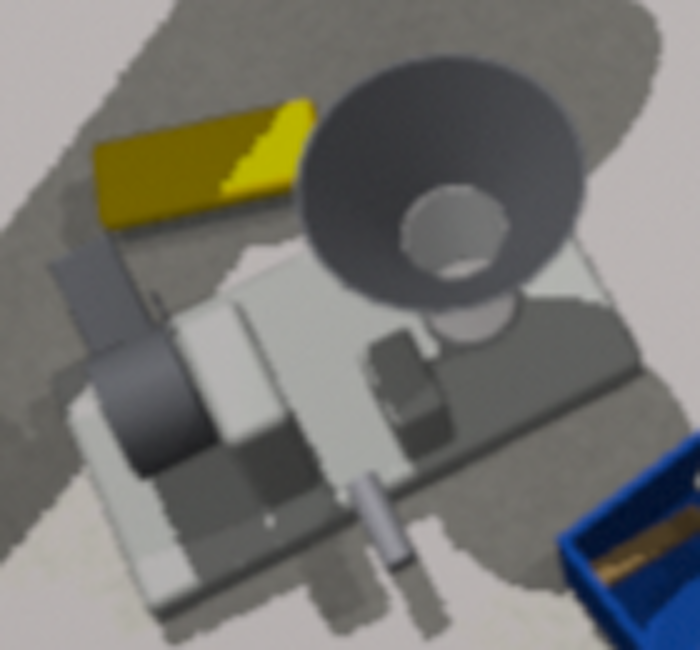

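View pics/c4.png

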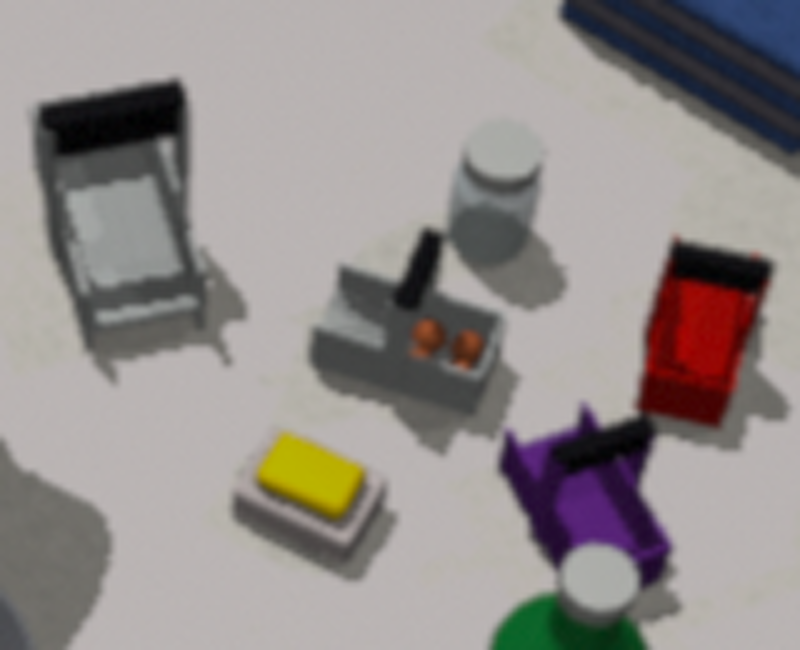

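```bash
cat > h.py <<'E'
import numpy as np, cv2
from workcell import calibration
def ray(n,px,z,T=None):
    c=calibration(n);K=c['intrinsics'];T=c['T'] if T is None else T
    d=T[:3,:3]@np.linalg.solve(K,[px[0],px[1],1.]);o=T[:3,3]
    return o+d*(z-o[2])/d[2]
def proj(n,p,T=None):
    c=calibration(n);K=c['intrinsics'];T=c['T'] if T is None else T
    q=T[:3,:3].T@(np.array(p)-T[:3,3]);q=K@q;return q[:2]/q[2]
def tri(obs):
    A=np.zeros((3,3));b=np.zeros(3)
    for n,px,T in obs:
        c=calibration(n);T=c['T'] if T is None else T
        d=T[:3,:3]@np.linalg.solve(c['intrinsics'],[px[0],px[1],1.]);d/=np.linalg.norm(d)
        P=np.eye(3)-np.outer(d,d);A+=P;b+=P@T[:3,3]
    return np.linalg.solve(A,b)
E
python3 - <<'E'
from h import *
t=cv2.imread('pics/top0.png');s=cv2.imread('pics/scene0.png')
def blk(im,x0,x1,y0,y1):
    m=np.zeros(im.shape[:2],np.uint8);m[y0:y1,x0:x1]=(im[y0:y1,x0:x1].max(2)<45)*255
    n,l,st,c=cv2.connectedComponentsWithStats(m)
    i=1+np.argmax(st[1:,4]);k=(l==i).astype(np.uint8)
    cn=max(cv2.findContours(k,0,2)[0],key=cv2.contourArea)
    return c[i],st[i],cv2.minAreaRect(cn)
a=blk(t,195,235,190,220);b=blk(s,362,384,130,156)
print(a);print(b)
print('tri',tri([('top',a[0],None),('scene',b[0],None)]))
print(ray('top',a[0],.09),ray('scene',b[0],.088))
bx=cv2.boxPoints(a[2]);print([ray('top',p,.092)[:2].round(4).tolist() for p in bx])
# scoop top-rim corners z=.042 by hand from crop c2 (k=5)
for nm,p in dict(rl=(318,415),rr=(412,372),mr=(510,578),ml=(405,620)).items():
    print(nm,ray('top',(p[0]/5+140-.4,p[1]/5+110-.4),.042)[:2].round(4))
# base corners z=.03 
for nm,p in dict(fl=(60,443),fr=(618,592)).items():
    print(nm,ray('top',(p[0]/5+350-.4,p[1]/5+130-.4),.03)[:2].round(4))
# funnel rim: outer ellipse points from crop
P=[(123,275),(290,118),(460,285),(290,452),(170,165),(410,165),(170,400),(415,395)]
X=np.array([ray('top',(p[0]/5+350-.4,p[1]/5+130-.4),.18)[:2] for p in P])
A=np.c_[2*X,np.ones(len(X))];r=np.linalg.lstsq(A,(X**2).sum(1),rcond=None)[0];print('funnel',r[:2],np.sqrt(r[2]+r[:2]@r[:2]))
P=[(297,190),(585,180),(440,310),(445,57),(330,275),(555,270),(345,95),(545,105)]
X=np.array([ray('scene',(p[0]/5+180-.4,p[1]/5+190-.4),.18)[:2] for p in P])
A=np.c_[2*X,np.ones(len(X))];r=np.linalg.lstsq(A,(X**2).sum(1),rcond=None)[0];print('funnel sc',r[:2],np.sqrt(r[2]+r[:2]@r[:2]))
E
```

```text
(array([214.16239316, 205.65811966]), array([202, 194,  27,  26, 234], dtype=int32), ((214.29055786132812, 207.11697387695312), (25.06324005126953, 23.097496032714844), 10.61965560913086))
(array([373.29230769, 144.55384615]), array([369, 137,   9,  15,  65], dtype=int32), ((373.2413635253906, 143.8965606689453), (4.828078746795654, 15.598407745361328), 21.801410675048828))
tri [0.52475679 0.24483826 0.08625375]
[0.5248011  0.24456473 0.09      ] [0.52525772 0.24296344 0.088     ]
[[0.4996, 0.2756], [0.5524, 0.269], [0.543, 0.2113], [0.4903, 0.2184]]
rl [0.5612 0.2856]
rr [0.5834 0.2409]
mr [0.484  0.1882]
ml [0.4627 0.2378]
fl [ 0.5085 -0.1015]
fr [ 0.4428 -0.3707]
funnel [ 0.5660779  -0.18380451] 0.07088296046093578
funnel sc [ 0.5669633  -0.18651355] 0.07047717518513633
```

Call:
apply_moves:
  rows:
    - [21.5, 43, -1.5, 0, 0, 5.65, 0]
    - [21.5, 43, -1.5, 0, 0, 5.65, 0]
    - [21.5, 43, -1.5, 0, 0, 5.65, 0]
    - [21.5, 43, -1.5, 0, 0, 5.65, 0]
    - [21.5, 43, -1.5, 0, 0, 5.65, 0]
    - [21.5, 43, -1.5, 0, 0, 5.65, 0]
    - [21.5, 43, -1.5, 0, 0, 5.65, 0]
    - [21.5, 43, -1.5, 0, 0, 5.65, 0]
    - [21.5, 43, -1.5, 0, 0, 5.65, 0]
    - [21.5, 43, -1.5, 0, 0, 5.65, 0]
    - [21.5, 43, -1.5, 0, 0, 5.65, 0]
    - [21.5, 43, -1.5, 0, 0, 5.65, 0]
    - [21.5, 43, -1.5, 0, 0, 5.65, 0]
    - [21.5, 43, -1.5, 0, 0, 5.65, 0]
    - [21.5, 43, -1.5, 0, 0, 5.65, 0]
    - [21.5, 43, -1.5, 0, 0, 5.65, 0]
    - [21.5, 43, -1.5, 0, 0, 5.65, 0]
    - [21.5, 43, -1.5, 0, 0, 5.65, 0]
  grip_force: 40

```text
time: 2.4
ee_pos: [0.5234, 0.2426, 0.2209]
tcp_rot: [-180.0, 0.0, 116.2]
wrist_force: [-0.6, -1.0, 0.0]
opening: 0.0852
```

Run:
```python
from workcell import *
import cv2,numpy as np
o=get_obs();print(o['time'],o['ee_pos'],o['tcp_rot'],o['q']);np.savez('pics/w1.npz',p=o['ee_pos'],r=o['tcp_rot'])
cv2.imwrite('pics/w1.png',camera('wrist')[:,:,::-1])
cv2.imwrite('pics/t1.png',camera('top')[:,:,::-1])
```

```text
2.4 [0.52340053 0.24264008 0.22091756] [-1.79982397e+02  3.97235565e-03  1.16211599e+02] [ 2.48737176e+01  8.23353423e+00  1.05952079e+01  9.23791790e+01
 -4.38227000e-03  8.86621196e+01]
```

View pics/w1.png

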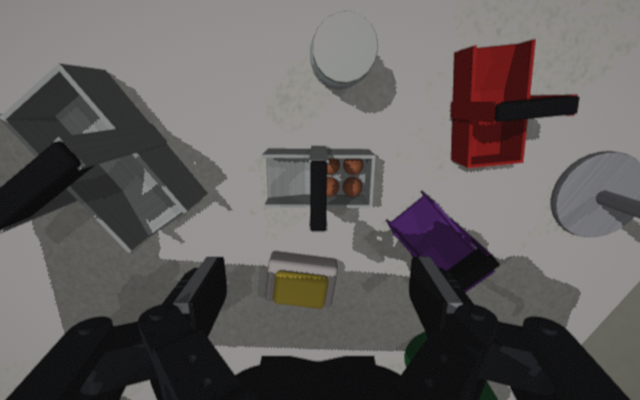

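```bash
cat >> h.py <<'E'
from scipy.spatial.transform import Rotation as R
def wristT(p,r):
    T=np.eye(4);T[:3,:3]=R.from_euler('xyz',r,degrees=True).as_matrix();T[:3,3]=p
    return T@calibration('wrist')['mount']
E
python3 - <<'E'
from h import *
im=cv2.imread('pics/w1.png');cv2.imwrite('pics/c5.png',cv2.resize(im[130:250,240:400],None,fx=5,fy=5,interpolation=2))
d=np.load('pics/w1.npz');T=wristT(d['p'],d['r'])
m=(im.max(2)<40).astype(np.uint8);m[:, :300]=0;m[:,335:]=0;m[:162]=0;m[240:]=0
n,l,st,c=cv2.connectedComponentsWithStats(m);i=1+np.argmax(st[1:,4]);print(st[i],c[i])
ys,xs=np.where(l==i)
for y in range(st[i][1],st[i][1]+st[i][3],6):
    x=xs[ys==y];print(y,x.min(),x.max(),ray('wrist',((x.min()+x.max())/2,y),.096,T)[:2].round(4))
print([proj('wrist',(.524,.241,z),T).round(1).tolist() for z in (.096,.085,.074)])
E
```

```text
[ 310  162   17   68 1041] [318.05379443 195.36023055]
162 312 325 [0.5111 0.2691]
168 311 325 [0.5129 0.2645]
174 311 325 [0.5151 0.2601]
180 311 325 [0.5173 0.2556]
186 311 325 [0.5196 0.2511]
192 311 325 [0.5218 0.2465]
198 310 326 [0.5241 0.2418]
204 311 325 [0.5265 0.2371]
210 311 325 [0.5288 0.2323]
216 311 325 [0.5312 0.2275]
222 311 325 [0.5336 0.2226]
228 311 325 [0.536  0.2177]
[[317.4, 198.8], [317.4, 194.9], [317.4, 191.4]]
```

View pics/c5.png

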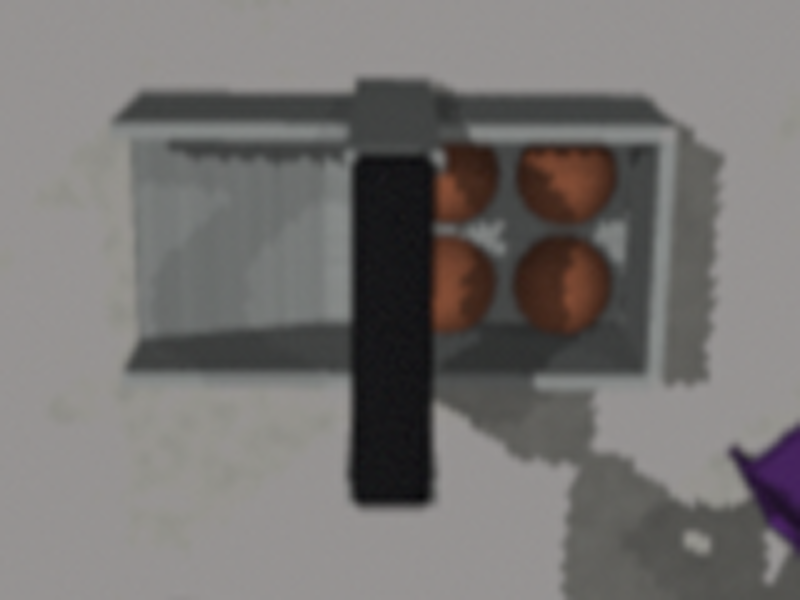

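Call:
apply_moves:
  rows:
    - [0, 0, -46, 0, 0, 0, 0]
    - [0, 0, -46, 0, 0, 0, 0]
    - [0, 0, -36, 0, 0, 0, 0]
    - [0, 0, -10, 0, 0, 0, 0]
    - [0, 0, 0, 0, 0, 0, 0.6]
    - [0, 0, 0, 0, 0, 0, 1]
    - [0, 0, 0, 0, 0, 0, 1]
    - [0, 0, 0, 0, 0, 0, 1]
    - [0, 0, 0, 0, 0, 0, 1]
    - [0, 0, 0, 0, 0, 0, 1]
  grip_force: 60

```text
time: 3.75
ee_pos: [0.5235, 0.2413, 0.084]
tcp_rot: [179.9, 0.0, 116.0]
wrist_force: [2.8, 0.9, 4.5]
opening: 0.013
```

Call:
apply_moves:
  rows:
    - [0, 0, 10, 0, 0, 0, 1]
    - [0, 0, 30, 0, 0, 0, 1]
    - [0, 0, 45, 0, 0, 0, 1]
    - [0, 0, 45, 0, 0, 0, 1]
    - [0, 0, 45, 0, 0, 0, 1]
    - [0, 0, 25, 0, 0, 0, 1]
    - [0, 0, 10, 0, 0, 0, 1]
    - [0, 0, 0, 0, 0, 0, 1]

```text
time: 4.75
ee_pos: [0.523, 0.2411, 0.293]
tcp_rot: [-180.0, -0.0, 116.0]
wrist_force: [-0.2, 0.5, -2.3]
opening: 0.0132
```

Run:
```python
from workcell import *
import cv2,numpy as np
o=get_obs();print(o['time'],o['ee_pos'],o['tcp_rot'],o['q'],o['wrist_force'],o['opening'])
cv2.imwrite('pics/w2.png',camera('wrist')[:,:,::-1])
```

```text
4.75 [0.52297423 0.24109329 0.29301515] [-1.79978239e+02 -6.30085271e-04  1.16014344e+02] [2.47498277e+01 9.99268132e+00 2.06689827e+01 1.00698071e+02
 1.49714547e-04 8.87354834e+01] [-0.19012065  0.4765539  -2.33624001] 0.0131878400086633
```

View pics/w2.png

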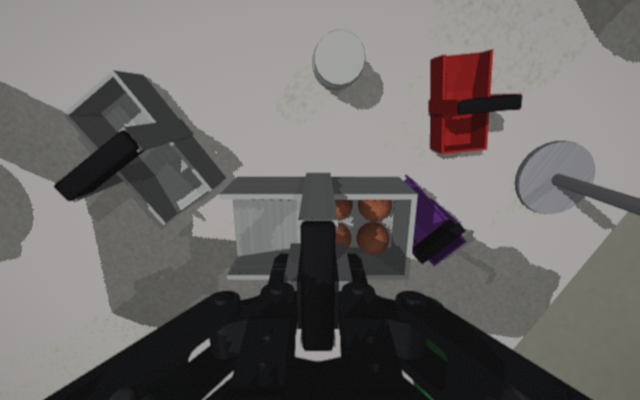

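Call:
apply_moves:
  rows:
    - [1, -7, 0, 0, 0, -0.8, 1]
    - [3, -17, 0, 0, 0, -1.7, 1]
    - [4, -26, 0, 0, 0, -2.5, 1]
    - [5, -30, 0, 0, 0, -3, 1]
    - [5, -30, 0, 0, 0, -3, 1]
    - [5, -30, 0, 0, 0, -3, 1]
    - [5, -30, 0, 0, 0, -3, 1]
    - [5, -30, 0, 0, 0, -3, 1]
    - [5, -30, 0, 0, 0, -3, 1]
    - [5, -30, 0, 0, 0, -3, 1]
    - [5, -30, 0, 0, 0, -3, 1]
    - [5, -30, 0, 0, 0, -3, 1]
    - [5, -30, 0, 0, 0, -3, 1]
    - [5, -30, 0, 0, 0, -3, 1]
    - [5, -25, 0, 0, 0, -3, 1]
    - [4, -18, 0, 0, 0, -2, 1]
    - [3, -9, 0, 0, 0, -1, 1]
    - [2, -3, 0, 0, 0, 0, 1]
    - [0, 0, 0, 0, 0, 0, 1]

```text
time: 7.18
ee_pos: [0.6001, -0.1936, 0.2933]
tcp_rot: [-180.0, -0.0, 72.1]
wrist_force: [-0.7, -0.1, -2.2]
opening: 0.0131
```

Run:
```python
from workcell import *
import cv2,numpy as np
o=get_obs();print(o['time'],o['ee_pos'],o['tcp_rot'],o['q'],o['wrist_force'],o['opening'])
w=camera('wrist')[:,:,::-1];s=camera('scene')[:,:,::-1]
cv2.imwrite('pics/m3.png',np.vstack([cv2.resize(w,(480,300)),cv2.resize(s,(480,300))]))
cv2.imwrite('pics/s3.png',s)
```

```text
7.175 [ 0.60008087 -0.19356297  0.29325548] [-1.79994309e+02 -6.85888169e-03  7.20563897e+01] [-1.78806195e+01  1.82562680e+01  3.06492301e+01  1.02398646e+02
  6.86513437e-03  9.00629902e+01] [-0.69173049 -0.12103355 -2.15380144] 0.013123841376734984
```

View pics/m3.png

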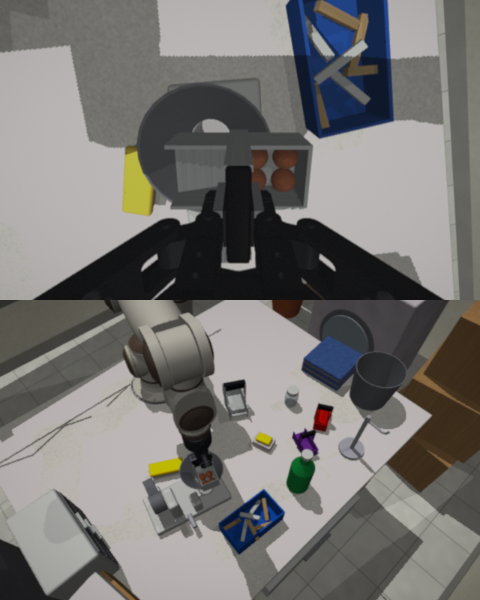

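Call:
apply_moves:
  rows:
    - [0, 0, 0, -1.545, -4.755, 0, 1]
    - [0, 0, 0, -1.545, -4.755, 0, 1]
    - [0, 0, 0, -1.545, -4.755, 0, 1]
    - [0, 0, 0, 0, 0, 0, 1]
    - [0, 0, 0, 0, 0, 0, 1]
    - [-2, 0.6, 0, -0.966, -2.972, 0, 1]
    - [-2, 0.6, 0, -0.966, -2.972, 0, 1]
    - [-2, 0.6, 0, -0.966, -2.972, 0, 1]
    - [-2, 0.6, 0, -0.966, -2.972, 0, 1]
    - [-2, 0.6, 0, -0.966, -2.972, 0, 1]
    - [-2, 0.6, 0, -0.966, -2.972, 0, 1]
    - [-2, 0.6, 0, -0.966, -2.972, 0, 1]
    - [-2, 0.6, 0, -0.966, -2.972, 0, 1]
    - [0, 0, 0, 0, 0, 0, 1]

```text
time: 9.02
ee_pos: [0.5838, -0.189, 0.293]
tcp_rot: [140.1, 0.0, 72.0]
wrist_force: [0.1, -0.3, -2.2]
opening: 0.0133
```

```bash
cat > look.py <<'E'
import sys
from workcell import *
import cv2,numpy as np
k=sys.argv[1]
o=get_obs();print(o['time'],o['ee_pos'],o['tcp_rot'],o['q'],o['wrist_force'],o['opening']);np.savez(f'pics/o{k}.npz',p=o['ee_pos'],r=o['tcp_rot'])
w=camera('wrist')[:,:,::-1];s=camera('scene')[:,:,::-1]
cv2.imwrite(f'pics/w{k}.png',w);cv2.imwrite(f'pics/s{k}.png',s)
cv2.imwrite(f'pics/m{k}.png',np.vstack([cv2.resize(w,(480,300)),cv2.resize(s[160:320,160:416],(480,300),interpolation=2)]))
E
python3 look.py 4
```

```text
9.025 [ 0.58379307 -0.18896887  0.29301977] [1.40096507e+02 1.04542773e-02 7.20179398e+01] [-1.79136613e+01 -2.34230293e+01 -2.03540038e+01  5.31655593e+01
 -5.18974270e-02  9.00457643e+01] [ 0.08764951 -0.28976313 -2.23197373] 0.013317588654003834
```

View pics/m4.png

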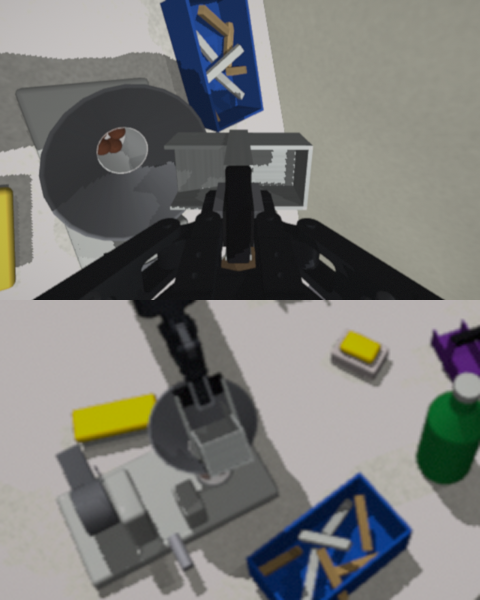

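Call:
apply_moves:
  rows:
    - [-7, 2, 0, -1.545, -4.755, 0, 1]
    - [-7, 2, 0, -1.545, -4.755, 0, 1]
    - [-7, 2, 0, -1.545, -4.755, 0, 1]
    - [-7, 2, 0, -1.545, -4.755, 0, 1]
    - [0, 0, 0, 0, 0, 0, 1]
    - [0, 0, 0, 0, 0, 0, 1]
    - [0, 0, 0, 0, 0, 0, 1]
    - [0, 0, 0, 0, 0, 0, 1]

```text
time: 10.12
ee_pos: [0.5564, -0.1813, 0.2937]
tcp_rot: [120.0, 0.0, 72.0]
wrist_force: [0.9, 0.6, -1.3]
opening: 0.0132
```

```bash
python3 look.py 5
```

```text
10.125 [ 0.55641946 -0.18126358  0.29372022] [1.20039370e+02 1.12364082e-02 7.20055824e+01] [-1.80722095e+01 -4.37459537e+01 -4.36874255e+01  3.00979167e+01
  6.17181759e-02  8.99513306e+01] [ 0.87674021  0.64026653 -1.31557811] 0.013179083632618573
```

View pics/w5.png

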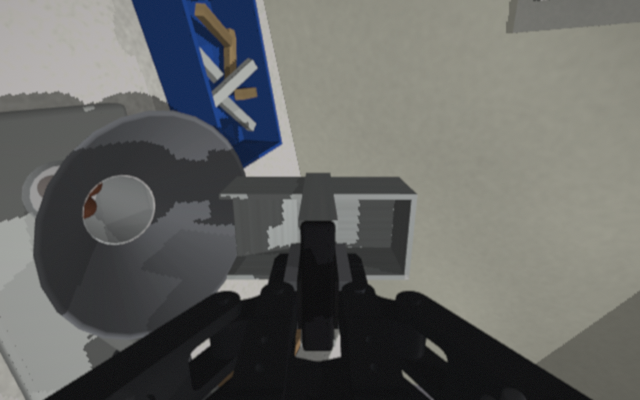

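Call:
apply_moves:
  rows:
    - [0, 0, 5, 2.318, 7.133, 0, 1]
    - [0, 0, 5, 2.318, 7.133, 0, 1]
    - [0, 0, 5, 2.318, 7.133, 0, 1]
    - [0, 0, 5, 2.318, 7.133, 0, 1]
    - [0, 0, 0, 2.318, 7.133, 0, 1]
    - [0, 0, 0, 2.318, 7.133, 0, 1]
    - [0, 0, 0, 2.318, 7.133, 0, 1]
    - [0, 0, 0, 2.318, 7.133, 0, 1]
    - [0, 0, 0, 0, 0, 0, 1]

```text
time: 11.35
ee_pos: [0.5582, -0.1818, 0.3095]
tcp_rot: [-179.7, 0.0, 72.0]
wrist_force: [1.6, 0.6, -2.3]
opening: 0.0129
```

Call:
apply_moves:
  rows:
    - [-1, 12, 0, 0, 0, 1, 1]
    - [-2, 24, 0, 0, 0, 2.5, 1]
    - [-2, 30, 0, 0, 0, 3, 1]
    - [-2, 30, 0, 0, 0, 3, 1]
    - [-2, 30, 0, 0, 0, 3, 1]

```text
time: 11.98
ee_pos: [0.5455, -0.0534, 0.3156]
tcp_rot: [179.6, -0.0, 84.7]
wrist_force: [-0.2, 0.4, -1.7]
opening: 0.0132
```

```bash
python3 look.py 6
python3 - <<'E'
import cv2,numpy as np
s=cv2.imread('pics/s6.png');w=cv2.imread('pics/w6.png')
cv2.imwrite('pics/m6.png',np.vstack([cv2.resize(w,(480,300)),cv2.resize(s[190:290,200:360],(480,300),interpolation=2)]))
E
```

```text
11.975 [ 0.54551619 -0.05340341  0.31555303] [ 1.79639652e+02 -7.73118556e-03  8.46667477e+01] [-5.59575229e+00  6.52223661e+00  1.93592444e+01  1.02476699e+02
  9.38186622e-03  8.97375538e+01] [-0.23962772  0.37610363 -1.68553087] 0.013207190942962575
```

View pics/m6.png

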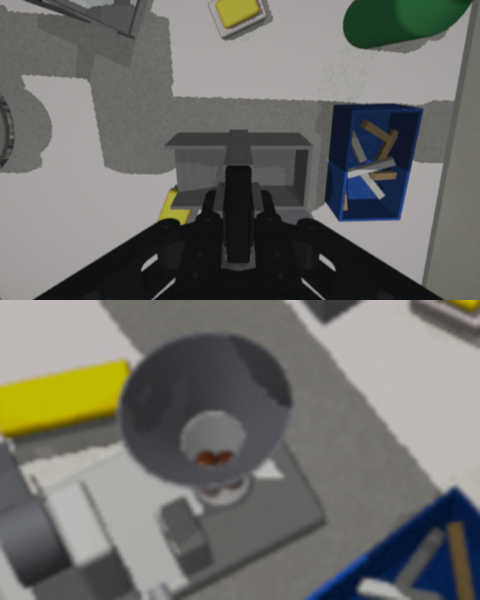

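Call:
apply_moves:
  rows:
    - [-2, 30, 0, 0, 0, 3, 1]
    - [-2, 30, 0, 0, 0, 3, 1]
    - [-3, 30, 0, 0, 0, 3, 1]
    - [-3, 30, 0, 0, 0, 3, 1]
    - [-3, 30, 0, 0, 0, 3, 1]
    - [-2, 30, 0, 0, 0, 3, 1]
    - [-2, 30, 0, 0, 0, 3, 1]
    - [-2, 30, 0, 0, 0, 3, 1]
    - [-2, 26, 0, 0, 0, 3, 1]
    - [-2, 18, 0, 0, 0, 2.5, 1]
    - [-2, 10, 0, 0, 0, 2, 1]
    - [0, 2, 0, 0, 0, 0, 1]
    - [0, 0, -30, 0, 0, 0, 1]
    - [0, 0, -45, 0, 0, 0, 1]
    - [0, 0, -50, 0, 0, 0, 1]
    - [0, 0, -50, 0, 0, 0, 1]
    - [0, 0, -25, 0, 0, 0, 1]
    - [0, 0, -10, 0, 0, 0, 1]
    - [0, 0, 0, 0, 0, 0, 1]

```text
time: 14.45
ee_pos: [0.5221, 0.2405, 0.1036]
tcp_rot: [-180.0, 0.0, 116.0]
wrist_force: [-0.0, 0.6, -1.1]
opening: 0.0131
```

```bash
python3 look.py 7
```

```text
14.45 [0.52212203 0.2404751  0.10357381] [-1.79998138e+02  4.24057468e-03  1.15965379e+02] [ 2.47314972e+01  7.97551034e+00 -2.64808801e+00  7.93781719e+01
 -4.27968621e-03  8.87661183e+01] [-0.00369411  0.58127478 -1.14904696] 0.013125627232150031
```

View pics/w7.png

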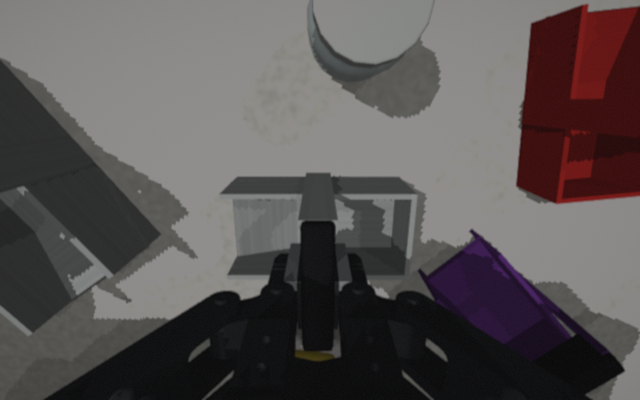

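Scoop is empty (nothing terracotta within 230–415 x 180–275). Lower the last ~19 mm and release.

Call:
apply_moves:
  rows:
    - [0, 0, -10, 0, 0, 0, 1]
    - [0, 0, -5, 0, 0, 0, 1]
    - [0, 0, -3, 0, 0, 0, 1]
    - [0, 0, -1, 0, 0, 0, 1]
    - [0, 0, -0.5, 0, 0, 0, 1]
    - [0, 0, 0, 0, 0, 0, 1]

```text
time: 15.3
ee_pos: [0.522, 0.2409, 0.084]
tcp_rot: [180.0, -0.0, 116.0]
wrist_force: [-0.6, 0.4, -0.2]
opening: 0.0133
```

Call:
apply_moves:
  rows:
    - [0, 0, -0.5, 0, 0, 0, 1]
    - [0, 0, 0, 0, 0, 0, 0.7]
    - [0, 0, 0, 0, 0, 0, 0.5]
    - [0, 0, 0, 0, 0, 0, 0.3]
    - [0, 0, 0, 0, 0, 0, 0.3]
    - [0, 0, 15, 0, 0, 0, 0.3]
    - [0, 0, 40, 0, 0, 0, 0.3]
    - [0, 0, 50, 0, 0, 0, 0.3]
    - [0, 0, 50, 0, 0, 0, 0.3]
    - [0, 0, 30, 0, 0, 0, 0.3]

```text
time: 16.55
ee_pos: [0.5222, 0.2409, 0.2724]
tcp_rot: [179.8, 0.0, 116.0]
wrist_force: [0.0, 0.4, -0.6]
opening: 0.06
```

```bash
python3 look.py 8
```

```text
16.55 [0.52216191 0.24092669 0.27244937] [1.79770275e+02 5.26190854e-03 1.16007226e+02] [ 2.47688450e+01  8.90926580e+00  1.71078924e+01  9.79688417e+01
 -2.95805602e-04  8.87616080e+01] [ 2.72022213e-04  3.99556797e-01 -5.67369089e-01] 0.059974032884629484
```

View pics/w8.png

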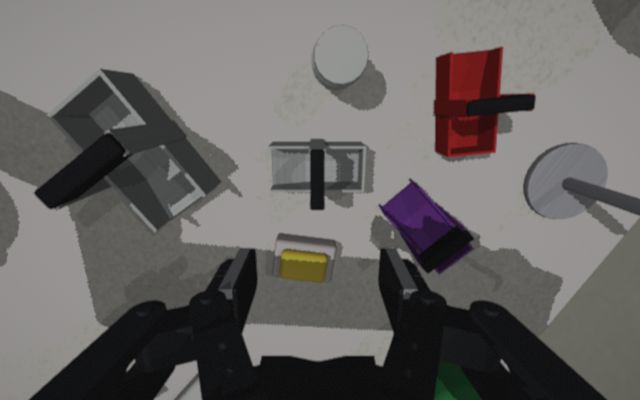

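Run:
```python
from h import *
# dial: paddle in top0 and scene0 crops. paddle end upper edge corners
t=lambda p:(p[0]/5+350-.4,p[1]/5+130-.4); s=lambda p:(p[0]/5+180-.4,p[1]/5+190-.4)
# predicted
yaw=np.deg2rad(-13.7);ux=np.array([np.cos(yaw),np.sin(yaw)]);uy=np.array([-ux[1],ux[0]])
O=np.array([.5665,-.1852])-.075*uy;print('O',O)
def U(x,y,z): return np.r_[O+x*ux+y*uy,z]
for dx in (0,20):
  print(dx,'axis',U(dx/1e3,-.097,.095),'ptop',U(dx/1e3-.056,-.097,.129))
  for nm,a in [('end top',(-.0783-.0026,.0378+.0054)),('ptop',(-.056,.034))]:
   for y in (-.114,-.097,-.080):
    P=U(dx/1e3+a[0],y,.095+a[1]);q=proj('top',P);r=proj('scene',P)
    print(nm,y,((q+.4-[350,130])*5).round(),((r+.4-[180,190])*5).round())
for p in [(-.075,.145,.03),(-.075,-.145,.03),(.075,-.145,.03),(.075,.145,.03)]:
  P=U(*p);print(((proj('top',P)+.4-[350,130])*5).round(),((proj('scene',P)+.4-[180,190])*5).round())
```

```text
O [ 0.54873714 -0.25806618]
0 axis [ 0.52576384 -0.35230645  0.095     ] ptop [ 0.47135709 -0.33904351  0.129     ]
end top -0.114 [658. 587.] [ 43. 256.]
end top -0.097 [619. 577.] [ 75. 241.]
end top -0.08 [581. 567.] [107. 226.]
ptop -0.114 [662. 532.] [ 65. 303.]
ptop -0.097 [624. 522.] [ 97. 288.]
ptop -0.08 [586. 512.] [129. 273.]
20 axis [ 0.54519482 -0.35704321  0.095     ] ptop [ 0.49078807 -0.34378028  0.129     ]
end top -0.114 [668. 542.] [ 57. 288.]
end top -0.097 [629. 532.] [ 89. 273.]
end top -0.08 [591. 522.] [121. 258.]
ptop -0.114 [672. 488.] [ 79. 335.]
ptop -0.097 [634. 478.] [111. 320.]
ptop -0.08 [596. 468.] [143. 305.]
[ 56. 439.] [525. 145.]
[640. 595.] [ 45. 375.]
[705. 298.] [147. 616.]
[131. 148.] [648. 359.]
```

Call:
apply_moves:
  rows:
    - [-2, -20, 0, 0, 0, -1.5, 1]
    - [-3, -40, 0, 0, 0, -2.5, 1]
    - [-4, -42, 0, 0, 0, -3, 1]
    - [-4, -42, 0, 0, 0, -3, 1]
    - [-4, -42, 0, 0, 0, -3, 1]
    - [-4, -42, 0, 0, 0, -3, 1]
    - [-4, -42, 0, 0, 0, -3, 1]
    - [-4, -42, 0, 0, 0, -3, 1]
    - [-4, -42, 0, 0, 0, -3, 1]
    - [-4, -42, 0, 0, 0, -3, 1]
    - [-4, -42, 0, 0, 0, -3, 1]
    - [-4, -42, 0, 0, 0, -3, 1]
    - [-4, -42, 0, 0, 0, -3, 1]
    - [-3, -40, -20, 0, 0, -2.7, 1]
    - [-1, -18, -40, 0, 0, 0, 1]
    - [0, 0, -20, 0, 0, 0, 1]
    - [0, 0, 0, 0, 0, 0, 1]

```text
time: 18.77
ee_pos: [0.467, -0.339, 0.1859]
tcp_rot: [-179.7, -0.1, 76.2]
wrist_force: [-0.6, 0.4, 0.2]
opening: -0.0
```

```bash
python3 look.py 9
```

```text
18.775 [ 0.46702907 -0.33900766  0.18586726] [-1.79749619e+02 -9.50400634e-02  7.62145265e+01] [-3.59721546e+01  8.13521890e+00  6.61131747e+00  8.87438307e+01
 -6.54784334e-03  6.78131265e+01] [-0.56047746  0.43539416  0.24164362] -4.0255569451434446e-05
```

View pics/w9.png

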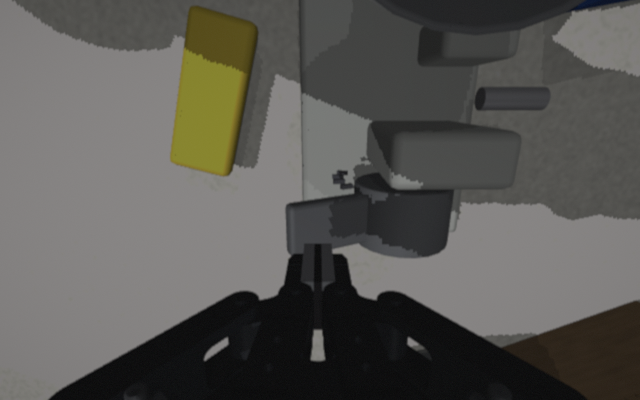

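View pics/s9.png

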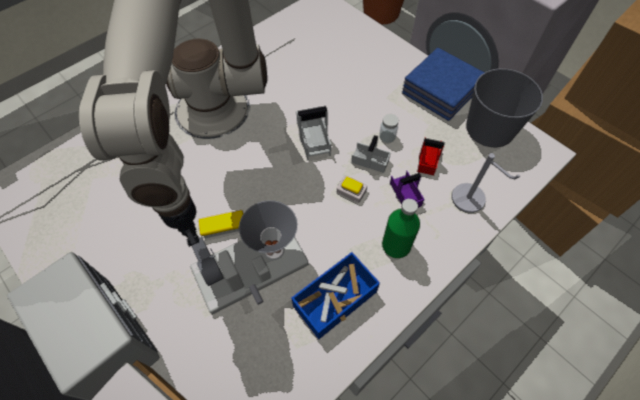

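Run:
```python
from h import *
d=np.load('pics/o9.npz');T=wristT(d['p'],d['r'])
yaw=np.deg2rad(-13.7);ux=np.array([np.cos(yaw),np.sin(yaw)]);uy=np.array([-ux[1],ux[0]])
O=np.array([.5665,-.1852])-.075*uy
U=lambda x,y,z:np.r_[O+x*ux+y*uy,z]
for nm,a in [('end',(-.0809,.0432)),('ptop',(-.056,.034)),('discfront',(-.0295,.0165))]:
   for y in (-.114,-.08): print(nm,y,proj('wrist',U(a[0],y,.095+a[1]),T).round())
print('tip',proj('wrist',d['p']-[0,0,.017],T).round())
Pt=U(-.056,-.097,.129);print(Pt,Pt[:2]-d['p'][:2])
im=cv2.imread('pics/w9.png');cv2.imwrite('pics/c9.png',cv2.resize(im[150:290,250:450],None,fx=4,fy=4,interpolation=2))
```

```text
end -0.114 [284. 259.]
end -0.08 [282. 206.]
ptop -0.114 [325. 252.]
ptop -0.08 [325. 202.]
discfront -0.114 [363. 241.]
discfront -0.08 [365. 193.]
tip [318. 260.]
[ 0.47135709 -0.33904351  0.129     ] [ 4.32802072e-03 -3.58506094e-05]
```

View pics/c9.png

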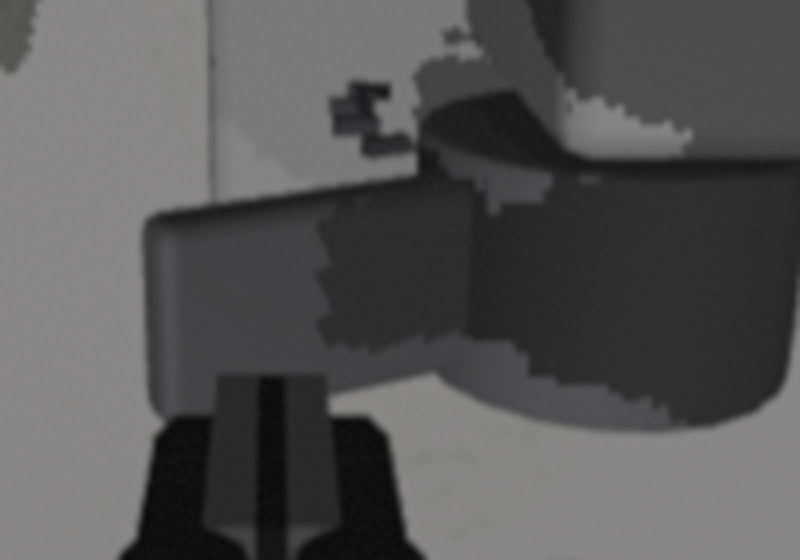

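Call:
apply_moves:
  rows:
    - [3, 0.3, -15, 0, 0, 0, 1]
    - [3, 0.2, -15, 0, 0, 0, 1]
    - [0, 0, -5, 0, 0, 0, 1]
    - [0, 0, -4, 0, 0, 0, 1]
    - [0, 0, 0, 0, 0, 0, 1]

```text
time: 19.5
ee_pos: [0.4749, -0.3386, 0.1492]
tcp_rot: [-180.0, -0.0, 76.3]
wrist_force: [-0.6, 0.6, -0.3]
opening: 0.0005
```

Call:
apply_moves:
  rows:
    - [-3.2, 0.8, -6.5, -0.63, -2.6, 0, 1]
    - [-3.2, 0.8, -6.5, -0.63, -2.6, 0, 1]
    - [-3.2, 0.7, -6.6, -0.64, -2.6, 0, 1]
    - [0, 0, 0, 0, 0, 0, 1]

```text
time: 20.0
ee_pos: [0.4652, -0.3365, 0.1306]
tcp_rot: [171.9, 0.0, 76.3]
wrist_force: [-0.2, 0.4, 3.6]
opening: 0.0002
```

```bash
python3 look.py 10
```

```text
20.0 [ 0.4651705  -0.33645707  0.13059792] [1.71877840e+02 3.45842181e-02 7.62853755e+01] [-37.38055203   0.27153952  -8.24252795  74.02517235   3.2196886
  66.54159443] [-0.21325652  0.35911925  3.61200567] 0.00017214678759412902
```

View pics/w10.png

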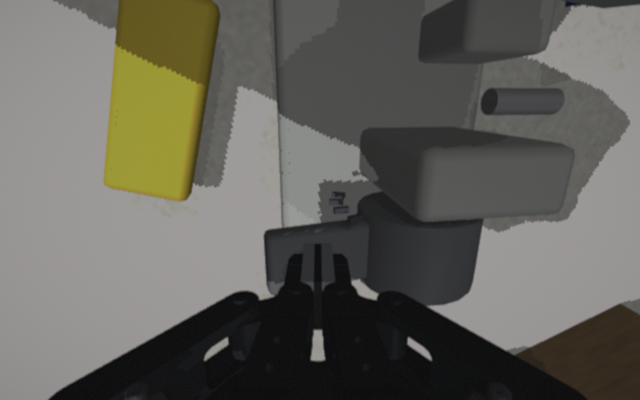

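Call:
apply_moves:
  rows:
    - [-1.5, 0.3, -7, -0.7, -2.9, 0, 1]
    - [-1.5, 0.3, -7, -0.7, -2.9, 0, 1]
    - [-1.3, 0.4, -7, -0.7, -2.9, 0, 1]
    - [0, 0, 0, 0, 0, 0, 1]

```text
time: 20.6
ee_pos: [0.4613, -0.3356, 0.1095]
tcp_rot: [163.0, 0.0, 76.3]
wrist_force: [-1.2, 1.3, 5.8]
opening: 0.0003
```

Call:
apply_moves:
  rows:
    - [0.8, -0.2, -7, -0.7, -2.9, 0, 1]
    - [0.8, -0.2, -7, -0.7, -2.9, 0, 1]
    - [0.8, -0.2, -7, -0.7, -2.9, 0, 1]
    - [0, 0, 0, 0, 0, 0, 1]

```text
time: 21.1
ee_pos: [0.4637, -0.3364, 0.0888]
tcp_rot: [154.1, -0.0, 76.3]
wrist_force: [-5.8, 3.1, 8.8]
opening: -0.0002
```

```bash
python3 look.py 11
```

```text
21.1 [ 0.46370802 -0.33637302  0.0888292 ] [ 1.54051182e+02 -3.94354043e-03  7.62871750e+01] [-41.420165   -13.74810211 -29.45859458  50.9833371   11.74196607
  64.72333466] [-5.8497895   3.11307647  8.8323546 ] -0.00021035314423477618
```

View pics/w11.png

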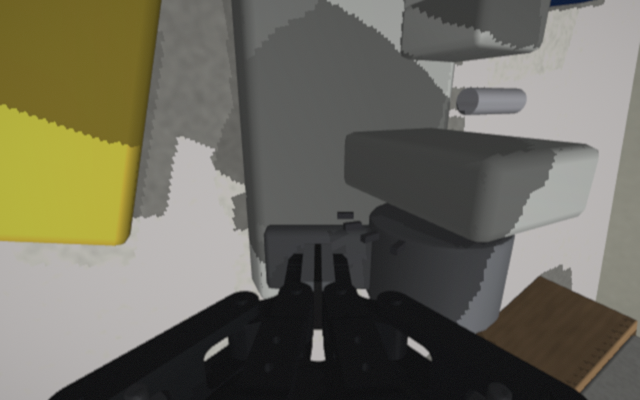

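Call:
apply_moves:
  rows:
    - [0.7, -0.2, -1.4, -0.2, -0.8, 0, 1]
    - [0, 0, 0, 0, 0, 0, 1]

```text
time: 21.45
ee_pos: [0.4642, -0.3365, 0.0873]
tcp_rot: [153.3, -0.0, 76.3]
wrist_force: [-7.2, 3.3, 10.4]
opening: -0.0002
```

Call:
apply_moves:
  rows:
    - [0.7, -0.2, -1.4, -0.2, -0.8, 0, 1]
    - [0, 0, 0, 0, 0, 0, 1]

```text
time: 21.7
ee_pos: [0.4647, -0.3366, 0.0858]
tcp_rot: [152.6, -0.0, 76.3]
wrist_force: [-10.2, 3.4, 8.7]
opening: 0.0002
```

Call:
apply_moves:
  rows:
    - [0.7, -0.2, -1.4, 0, 0, 0, 1]
    - [0, 0, 0, 0, 0, 0, 1]

```text
time: 21.95
ee_pos: [0.465, -0.3368, 0.0853]
tcp_rot: [152.6, -0.0, 76.3]
wrist_force: [-21.9, 7.8, 21.3]
opening: 0.0001
```

```bash
python3 look.py 12
python3 - <<'E'
from h import *
d=np.load('pics/o12.npz');T=wristT(d['p'],d['r'])
yaw=np.deg2rad(-13.7);ux=np.array([np.cos(yaw),np.sin(yaw)]);uy=np.array([-ux[1],ux[0]])
O=np.array([.5665,-.1852])-.075*uy+.002*ux
U=lambda x,y,z:np.r_[O+x*ux+y*uy,z]
tip=d['p']+.017*(R.from_euler('xyz',d['r'],degrees=True).as_matrix()[:,2])
q=tip[:2]-O;print('tip unit',q@ux,q@uy,tip[2]-.095)
for j in (.6,.75,.9,.97):
  e=.45-j
  P=lambda a,n,y:U(-a*np.cos(e)+n*np.sin(e),y,.095+a*np.sin(e)+n*np.cos(e))
  print(j,[proj('wrist',P(.087,.006,y),T).round(1).tolist() for y in (-.08,-.114)],[proj('scene',P(.087,.006,y)).round(1).tolist() for y in (-.08,-.114)],[proj('top',P(.087,.006,y)).round(1).tolist() for y in (-.08,-.114)])
im=cv2.imread('pics/w12.png');cv2.imwrite('pics/c12.png',cv2.resize(im[190:320,220:420],None,fx=4,fy=4,interpolation=2))
E
```

```text
21.95 [ 0.46501028 -0.3367713   0.08531509] [ 1.52577890e+02 -1.37214545e-02  7.62534872e+01] [-41.7017213  -14.57085291 -31.01074731  48.94347237  12.47897563
  64.78118959] [-21.93331053   7.77060029  21.26014782] 0.0001307478354150741
tip unit -0.056875163505431245 -0.09629834214156271 -0.024774753286802287
0.6 [[271.7, 259.4], [275.2, 330.0]] [[204.9, 242.0], [192.8, 247.7]] [[457.9, 245.2], [472.5, 249.1]]
0.75 [[266.1, 245.6], [269.7, 311.6]] [[206.3, 244.6], [194.3, 250.3]] [[456.3, 244.4], [470.8, 248.3]]
0.9 [[265.6, 233.6], [269.0, 295.3]] [[207.9, 247.7], [196.0, 253.4]] [[455.0, 242.9], [469.3, 246.7]]
0.97 [[266.8, 228.5], [269.9, 288.4]] [[208.7, 249.3], [196.8, 255.0]] [[454.5, 241.9], [468.7, 245.7]]
```

View pics/c12.png

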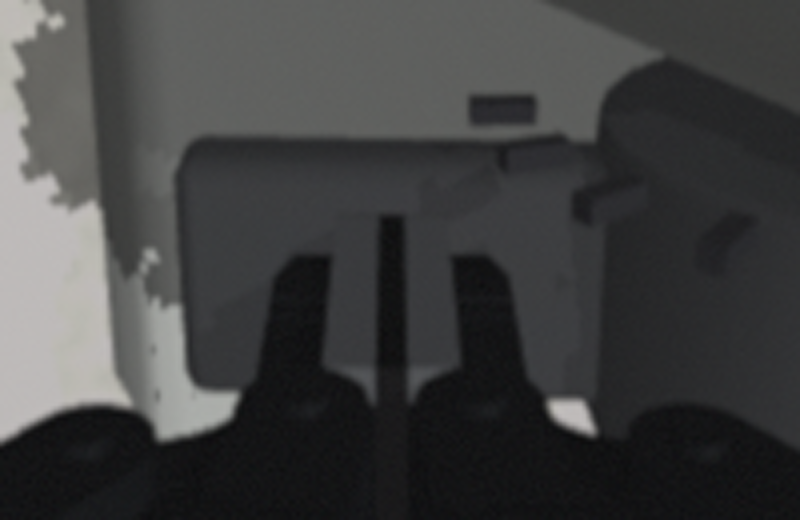

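Call:
apply_moves:
  rows:
    - [-0.4, 0.1, 0.4, 0, 0, 0, 1]
    - [0, 0, 0, 0, 0, 0, 1]
    - [0, 0, 0, 0, 0, 0, 1]
    - [0, 0, 0, 0, 0, 0, 1]
    - [0, 0, 0, 0, 0, 0, 1]
    - [0, 0, 0, 0, 0, 0, 1]

```text
time: 22.8
ee_pos: [0.4649, -0.3367, 0.0854]
tcp_rot: [152.6, -0.0, 76.3]
wrist_force: [-17.3, 5.4, 17.0]
opening: 0.0003
```

```bash
python3 look.py 13
python3 - <<'E'
import cv2,numpy as np
s=cv2.imread('pics/s13.png');w=cv2.imread('pics/w13.png')
from workcell import camera
t=camera('top')[:,:,::-1];cv2.imwrite('pics/t13.png',t)
cv2.imwrite('pics/m13.png',np.vstack([cv2.resize(t,(480,300)),cv2.resize(s,(480,300))]))
E
```

```text
22.8 [ 0.46487619 -0.3367059   0.08544883] [ 1.52557053e+02 -1.39960901e-02  7.62688032e+01] [-41.71549577 -14.60839332 -31.03202134  48.94639701  12.50019852
  64.75838202] [-17.31822415   5.39910933  16.96784124] 0.0002501552514355912
```

View pics/m13.png

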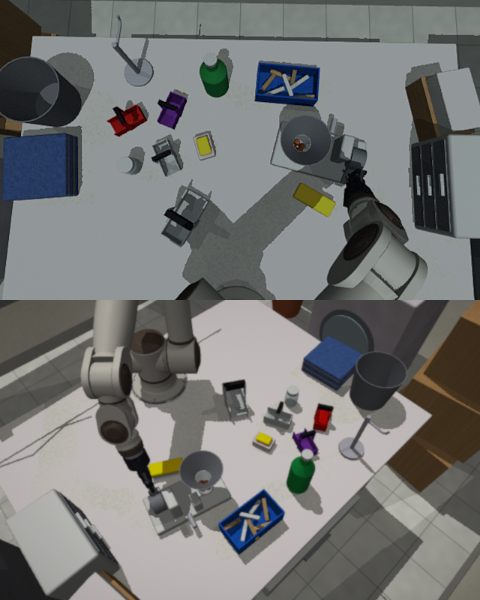

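Run:
```python
import cv2,numpy as np
t=cv2.imread('pics/t13.png');s=cv2.imread('pics/s13.png')
cv2.imwrite('pics/z13.png',np.vstack([cv2.resize(t[150:220,365:445],(480,420),interpolation=2),cv2.resize(s[195:265,230:310],(205,180),interpolation=2).repeat(1,1) if 0 else cv2.resize(s[200:260,220:380],(480,180),interpolation=2)]))
```

```text
(no output)
```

View pics/z13.png

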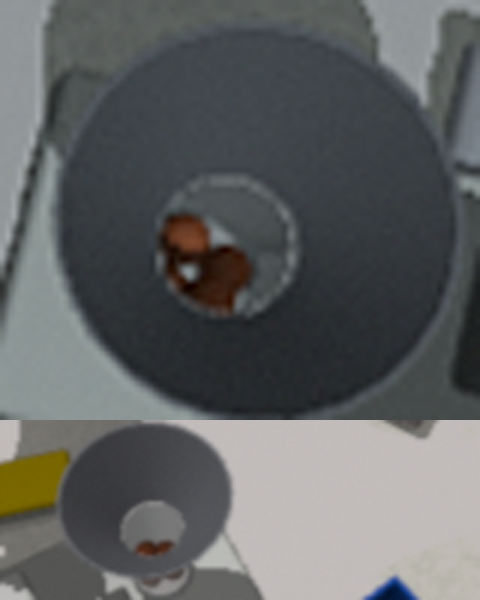

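```bash
python3 -c "
from workcell import *
print(job_done()); o=get_obs(); print(o['time'],o['wrist_force'],o['ee_pos'])"
```

```text
the job is handed in; nothing more can be done
None
the job is handed in; nothing more can be done
```

I poured the balls through the funnel into the tube and stood the empty scoop upright back at its starting spot, released. I then pushed the dial paddle down past the third click and handed the job in at about 23 s while still holding it.

- **Balls:** The last pictures show terracotta balls in the tube, none in the scoop, and none visible on the shelf. I could not count all four, because they overlap in the tube.
- **Dial:** In the wrist picture the paddle's end matches a dial turn of about 0.97 rad, which is the hard stop. The push was steady at about 25 N, above the spring's 8 N or so. It had briefly reached about 31 N before I backed off slightly.
- **Other things on the shelf:** They look unmoved in the final top and scene views.

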